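# Weigh the blue can on the sprung hook gauge and record it

### The job

Take the blue-banded sample can by its tab and hang it by its wire bail in the bend of the orange sprung hook, lowering it gently until the hook carries its whole weight: the hook must move slowly all the time and not jump up or down when you let go, so do not let the can drop, and do not force the hook down past where the weight takes it. Let go, wait until hook and can hang still, then press the green button on the recorder fully down and let it come up, leaving the can hanging at rest. Leave the red-banded can, the glass flask and the brown bottle where they stand.

Things in the scene. Friction and masses are not known exactly. Their poses are not given: they have to be found in the camera images.
- sample: steel can to weigh, blue band, 52 mm wide, 55 mm tall, 0.16 to 0.64 kg (varies). Origin: centre of underside, z up. On the lid a 5 mm wire bail in the can's y-z plane: legs at y +-22 mm up to z 93 mm, sloping to a peak at z 103 mm. On the peak a blue grip tab, 24 mm (x) by 12 mm (y), z 104 to 146 mm; pinch it across y. The hook goes through the bail along the can's x
- sample_eye (a point): underside of the peak of the blue can's bail, 100.5 mm above the can's underside, on its axis: the point that rests in the bend of the hook. The bail's opening reaches from here 45 mm down to the lid
- gauge: fixed hook gauge: grey base 170 (x) by 120 by 14 mm, origin at its underside's centre; 32 mm column at x +30 mm, 182 mm tall, white tick plate to 262 mm. From its sprung rod an orange 6 mm bar runs along the gauge's -x at 260 mm, dips into a V bend at x -90 mm and turns up to a free tip; nothing is above 279 mm. Hang things from the tip's side, moving along gauge +x. Yaw varies
- seat (a point): top of the bar in the V bend of the hook, at gauge x -90 mm, y 0, 255 mm above the gauge's underside when unloaded; moves down with the hook. The tip's top is 24 mm higher, its end 26 mm farther along gauge -x; the bend's underside is 6 mm lower; the bar behind the bend is 8 mm higher
- hook (a joint): dip of the sprung hook in m: 0 unloaded, grows downward; spring 80 N/m (1 N dips it 12.5 mm), lightly damped, so it bobs for a second or two when disturbed; stop at 0.098; it may not be pushed deeper than 0.088 nor ever move faster than 0.06 m/s, up or down
- recorder: white fixed recorder box, 100 mm (x) by 130 mm (y) by 45 mm tall, origin at the centre of its underside; green button on top at x = -22 mm, y = 0
- record_top (a point): centre of the top of the green push button, 26 mm diameter, pressed straight down
- record (a joint): travel of the green button in m: 0 up, 0.006 fully down (about 4 N); springs back
- other: red-banded can, same shape as the blue one, origin at the centre of its underside; leave alone
- flask: empty conical glass flask, 80 mm diameter, 124 mm tall, origin at the centre of its underside; leave alone
- reagent: brown bottle with white cap, 56 mm diameter, 100 mm tall, origin at the centre of its underside; leave alone
There are look-alikes about, which are no part of the job. What is shaped like the sample but black or turquoise is not meant.

How it is judged:
On the way, in this order (a step that is already met when the one before it is completed fails the run):
1. the blue can hangs in the bend of the hook, let go, and hook and can are still for half a second (distance between sample_eye and seat below 0.008 m and value of joint hook above 0.014 m and contact force between sample and the fingers below 0.05 N and velocity of joint hook between -0.015 and 0.015 m/s and linear speed of sample below 0.04 m/s), for 0.5 s.
2. the green button is pressed fully down (value of joint record above 0.0045 m), for 0.02 s.
At the end, for the whole second after the job is handed in: the blue can hangs upright (within 0.2 rad) with the peak of its bail within 8 mm of the bend of the hook, the hook dipped between 14 and 84 mm by the weight and still (under 15 mm/s, can under 40 mm/s), and the green button is up again (under 1.5 mm) (distance between sample_eye and seat below 0.008 m and value of joint hook between 0.014 and 0.084 m and angle between sample's own z axis and vertical below 0.2 rad and velocity of joint hook between -0.015 and 0.015 m/s and linear speed of sample below 0.04 m/s and value of joint record below 0.0015 m); the robot touches nothing.
It fails at once if the hook jerks or is let bounce (faster than 0.06 m/s) (velocity of joint hook above 0.06 m/s or velocity of joint hook below -0.06 m/s).
It fails at once if the hook is forced down deeper than 88 mm (value of joint hook above 0.088 m).
It fails at once if the can is jammed against the gauge with more than 15 N (contact force between sample and gauge above 15 N).
It fails at once if the button is pressed before the can hangs free and still on the hook (value of joint record above 0.003 m and (distance between sample_eye and seat above 0.01 m or velocity of joint hook above 0.02 m/s or velocity of joint hook below -0.02 m/s or linear speed of sample above 0.05 m/s or contact force between sample and the fingers above 0.1 N)).
It fails at once if the red can, the flask or the bottle is moved more than 20 mm (distance of any of other, flask, reagent from where it was at the start of the episode above 0.02 m).
It also fails if it takes over 61 s, if anything falls off the work surface, if the arm or the gripper's body presses on something with over 40 N, if the wrist force passes 120 N, or if a joint passes its speed limit or range.

### The arm

A 6-joint arm with a two-finger parallel gripper is mounted at the origin on the work surface. World frame = base frame: x ahead of the robot, y to its left, z up, the work surface at z = 0. Lengths are in m, angles in rad, forces in N, time in s.
With the tool pointing down it reaches from about 0.35 to 0.85 m from the base axis. Payload 8.1 kg.
Tool frame: the origin (TCP) lies between the finger pads; the fingertips stand 11 mm ahead of it and the grasp point (between the pads) lies 8 mm behind it; y points along the fingers, x is the direction in which the jaws open and shut, and the axes are right-handed (so a half turn about y gives the same grasp; the last joint's range is limited). The gripper opens to 93 mm and grips with 3 to 60 N. Pads are 15 mm wide; open, the fingers measure 128 mm over their backs; the gripper's body (75 mm by 188 mm) begins 65 mm behind the grasp point.
Start: joints at [1.031, 0.13, 1.488, -0, 1.523, -0.085], TCP at [0.264, 0.539, 0.23] pointing down, gripper open.
Joint ranges: [-2.96, 2.96], [-0.89, 2.26], [0.02, 2.5], [-1.34, 4.48], [0, 2.73], [-2.66, 2.66]. Speed limits (rad/s): [2.39, 2.39, 2.79, 3.14, 3.14, 3.14].

### API

Orientations are given as a rotation vector (axis times angle).
In Python, from plant import readout, optics, robot gives the robot as it stands.
- The arm moves only by the shell command python3 -m creep 'ROWS' [FORCE]. ROWS is JSON, a list that holds one entry, the list of rows, each a list of 7 numbers: the closure, from 0 (fully open) to 1 (shut), then the shift along the tool's x, y, z in cm, then the turn, a rotation vector about the tool's x, y, z in degrees. In form: [[[grip, x, y, z, wx, wy, wz], ...]]. A call has exactly 8 rows; each row shifts and turns the pose as measured when the row begins, along the tool's axes as they then stand; what a row does not reach is not made up. A row lasts 1/10 s, in which the tool goes at most 50 mm and 8.59 degrees, less where a joint would pass 70% of its speed; a pose out of reach is approached as far as the arm can. A call is refused whole if a number of a shift passes 5 or a number of a turn 8.59, either way. A call with a gripper value outside its range is refused whole. The fingers move at their own pace and stop on an object; FORCE is the grip in N (left out, the last holds). Time passes only in rows, so rows that do not move let the fingers close, or fill a call up. It gives the time, the measured TCP pose, the force and the opening at its end, in the units of the state.
- readout.read_state(): the state, without advancing time (a new reading comes with each control period).
- optics.read_camera(name): name is "scene" or "top"; returns a dict with "frame" (420x560x3 uint8, red, green, blue), "depth" (420x560 float32, m along the optical axis (not along the pixel's ray), 0 where there is no reading), "intrinsics" (3x3 intrinsics, pixels), "dist_coeffs" ([k1, k2, p1, p2, k3] as OpenCV has them; the pictures are not rectified), "R" (3x3) and "t" (3): a world point X has camera coordinates R X + t. Camera axes: x right, y down, z forward; pixel columns grow to the right and rows downward; lengths in m; the calibration is good to about 2 mm. A picture is of the moment at which its call begins.
- robot.close_job(): hands the job in, once; it reports no verdict.
The state is a dict: "t": time; "q": joint angles; "dq": joint speeds; "joint_torque": joint torques, N m; "tool_pos": TCP position; "orientation": TCP orientation; "force": force on the tool from outside, world axes, zero at the start; "wrist_torque": the same for the moment, N m; "opening": finger opening in m.
Only numpy, scipy, OpenCV 4.12 (cv2) and the standard library are available. Lean on these libraries where they do the work, as an engineer would, in place of code of your own. Each camera call takes 0.05 s, during which the arm holds its last target. There are 200 camera calls.

## Working session

There is one attempt and no reset: what is moved stays moved. The work goes in short steps, Python scripts to look and compute and a shell command to move; the robot and the scene stay as the last step left them, time stands still between calls to the robot, and variables do not carry over. Pictures are saved under pics/ and viewed, about 8 in all and at most 12, crops included, and the job is handed in when it is done.

```bash
ls; mkdir -p pics
cat > h.py <<'E'
import numpy as np,cv2
from plant import readout,optics,robot
def grab(n,save=None):
    c=optics.read_camera(n)
    if save: cv2.imwrite(f'pics/{save}.png',cv2.cvtColor(c['frame'],cv2.COLOR_RGB2BGR))
    return c
def pts(c,uv,d=None):
    uv=np.asarray(uv,float).reshape(-1,1,2)
    n=cv2.undistortPoints(uv,np.array(c['intrinsics']),np.array(c['dist_coeffs'])).reshape(-1,2)
    return np.c_[n,np.ones(len(n))]
def world(c,mask):
    v,u=np.nonzero(mask&(c['depth']>0)); r=pts(c,np.c_[u,v])
    return (r*c['depth'][v,u][:,None]-np.array(c['t']))@np.array(c['R']), np.c_[u,v]
def plane(c,uv,z):
    R=np.array(c['R']);o=-R.T@np.array(c['t']);d=pts(c,uv)@R
    return o+d*((z-o[2])/d[:,2])[:,None]
E
python3 - <<'E'
from h import *
s=readout.read_state();print({k:np.round(v,3) for k,v in s.items()})
for n in('scene','top'):
    c=grab(n,n+'0');R=np.array(c['R']);print(n,-R.T@c['t'],R[2],c['intrinsics'][0][0])
E
```

```text
pics
{'t': np.float64(0.0), 'q': array([ 1.031,  0.131,  1.489, -0.   ,  1.523, -0.085]), 'dq': array([ 0.001,  0.001, -0.001, -0.001,  0.001, -0.001]), 'joint_torque': array([ 0.0000e+00, -5.5982e+01, -4.9178e+01,  7.7000e-02,  3.5000e-02,
       -0.0000e+00]), 'tool_pos': array([0.263, 0.539, 0.229]), 'orientation': array([-1.392, -0.867,  0.869]), 'force': array([ 0.405,  0.541, -0.025]), 'wrist_torque': array([-0.025, -0.016,  0.05 ]), 'opening': np.float64(0.093)}
scene [1.26909768 0.65780645 1.00187158] [-0.56777714 -0.52107462 -0.63726789] 469.7129040588958
top [ 0.30856865 -0.008592    1.3792132 ] [ 0.20049524 -0.00332863 -0.97968902] 510.34063182171053
```

View pics/scene0.png

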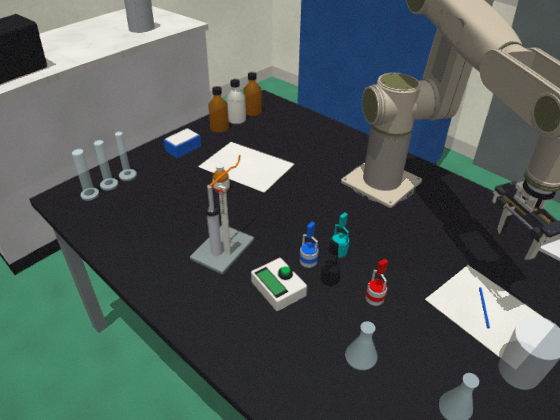

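View pics/top0.png

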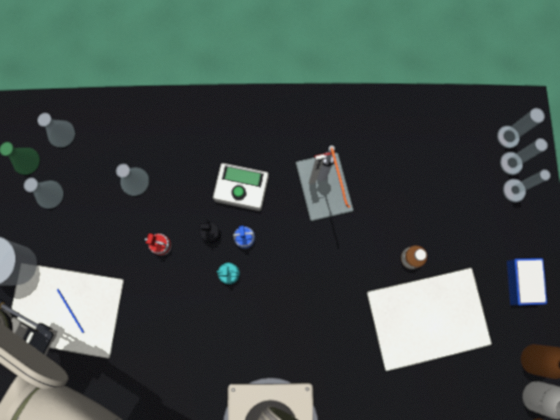

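The scene view shows the blue can at about (310,245), hemmed in by the turquoise (342,235) and black (330,265) look-alikes. The gauge is near (222,215) with its orange hook at (225,170), and the recorder button is at (285,272). In the top view, blue is at (244,237), the button at (239,192), and the orange bar runs from (333,150) to (347,206).

```bash
cat > meas.py <<'E'
from h import *
np.set_printoptions(precision=4,suppress=True)
s=readout.read_state()
from scipy.spatial.transform import Rotation as Ro
print('tool',s['tool_pos'],'\n',Ro.from_rotvec(s['orientation']).as_matrix())
B={'blue':((105,130,60),(125,255,255)),'turq':((82,120,40),(98,255,255)),'orange':((4,150,90),(16,255,255)),'green':((50,130,30),(80,255,255)),'red':((172,150,60),(180,255,255))}
roi={'top':{'blue':(225,220,265,255),'turq':(210,255,245,290),'orange':(322,140,356,215),'green':(225,180,255,203),'red':(140,228,175,260)},
'scene':{'blue':(295,215,322,270),'turq':(326,205,356,260),'orange':(205,150,245,190),'green':(276,262,296,282),'red':(360,255,390,305)}}
for n in('top','scene'):
    c=grab(n);hsv=cv2.cvtColor(c['frame'],cv2.COLOR_RGB2HSV)
    for k,(a,b) in B.items():
        m=cv2.inRange(hsv,a,b)>0;r=np.zeros_like(m);x0,y0,x1,y1=roi[n][k];r[y0:y1,x0:x1]=1
        P,uv=world(c,m&r)
        if len(P)<5: print(n,k,len(P));continue
        print(n,k,len(P),'px',uv.mean(0),'z%',np.percentile(P[:,2],[2,50,98]))
        for lo in np.arange(0,.3,.03):
            q=P[(P[:,2]>=lo)&(P[:,2]<lo+.03)]
            if len(q)>4: print('   z%.2f'%lo,len(q),'med',np.median(q,0),'min',q.min(0)[:2],'max',q.max(0)[:2])
E
python3 meas.py
python3 - <<'E'
import cv2
t=cv2.imread('pics/top0.png');s=cv2.imread('pics/scene0.png')
a=cv2.resize(t[130:290,200:360],(600,600),interpolation=cv2.INTER_CUBIC)
cv2.imwrite('pics/c1.png',a)
cv2.imwrite('pics/c2.png',cv2.resize(s[150:310,185:395],(788,600),interpolation=cv2.INTER_CUBIC))
E
```

```text
tool [0.2633 0.5386 0.2287] 
 [[ 0.4392 -0.0009 -0.8984]
 [ 0.8984 -0.0014  0.4392]
 [-0.0017 -1.      0.0002]]
top blue 230 px [242.8957 235.2217] z% [-0.0003  0.0554  0.1477]
   z0.03 156 med [0.4858 0.0618 0.0543] min [0.4702 0.0422] max [0.5167 0.0871]
   z0.09 9 med [0.4816 0.0603 0.1123] min [0.4801 0.0596] max [0.4995 0.07  ]
   z0.12 52 med [0.4917 0.0655 0.1439] min [0.4801 0.0588] max [0.504  0.0705]
top turq 403 px [228.0496 272.8908] z% [-0.0041  0.0527  0.1472]
   z0.00 37 med [0.3906 0.0928 0.0026] min [0.3695 0.0794] max [0.4285 0.1386]
   z0.03 230 med [0.3904 0.1017 0.0524] min [0.3705 0.08  ] max [0.4222 0.1312]
   z0.06 7 med [0.3946 0.0963 0.0605] min [0.3746 0.0819] max [0.413  0.1272]
   z0.09 26 med [0.3964 0.0981 0.0992] min [0.3863 0.0835] max [0.3978 0.1283]
   z0.12 61 med [0.3967 0.1062 0.1443] min [0.3848 0.1001] max [0.4091 0.1119]
top orange 75 px [338.1467 173.72  ] z% [0.2523 0.2624 0.2668]
   z0.24 73 med [ 0.6067 -0.1607  0.2624] min [ 0.5318 -0.1772] max [ 0.659  -0.1467]
top green 70 px [238.0571 191.2714] z% [0.0574 0.0659 0.0695]
   z0.06 66 med
[... 1277 characters left out ...]
4605 -0.3558]
   z0.24 65 med [ 0.607  -0.1588  0.2614] min [ 0.5315 -0.1794] max [ 0.6641 -0.1434]
scene green 76 px [284.4868 271.3158] z% [0.046  0.0646 0.0688]
   z0.03 20 med [0.6176 0.0838 0.0565] min [0.5929 0.0734] max [0.6453 0.0915]
   z0.06 56 med [0.6144 0.0809 0.0657] min [0.6011 0.0679] max [0.6264 0.0935]
scene red 48 px [379.3958 279.5417] z% [-0.0018  0.0406  0.1414]
   z0.00 16 med [0.49   0.2863 0.0199] min [0.3278 0.2295] max [0.504  0.3157]
   z0.03 9 med [0.4659 0.2918 0.0531] min [0.4571 0.2866] max [0.4971 0.3115]
   z0.09 6 med [0.4849 0.2936 0.111 ] min [0.4766 0.2839] max [0.4894 0.2958]
   z0.12 11 med [0.4767 0.2953 0.132 ] min [0.4666 0.2851] max [0.4888 0.3   ]
```

View pics/c1.png

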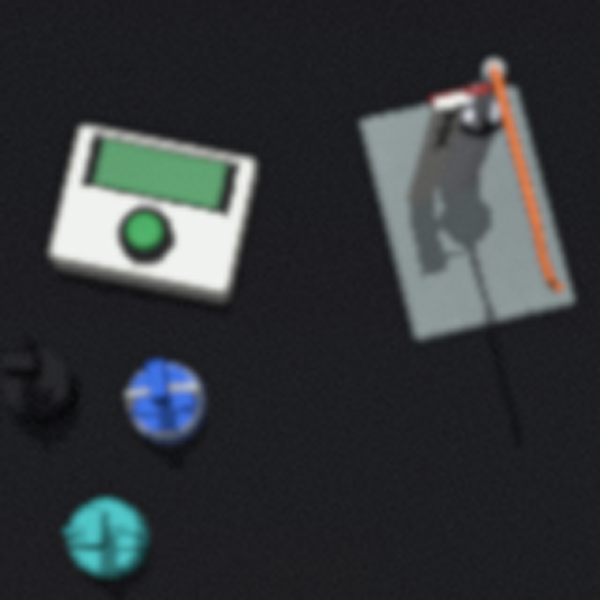

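View pics/c2.png

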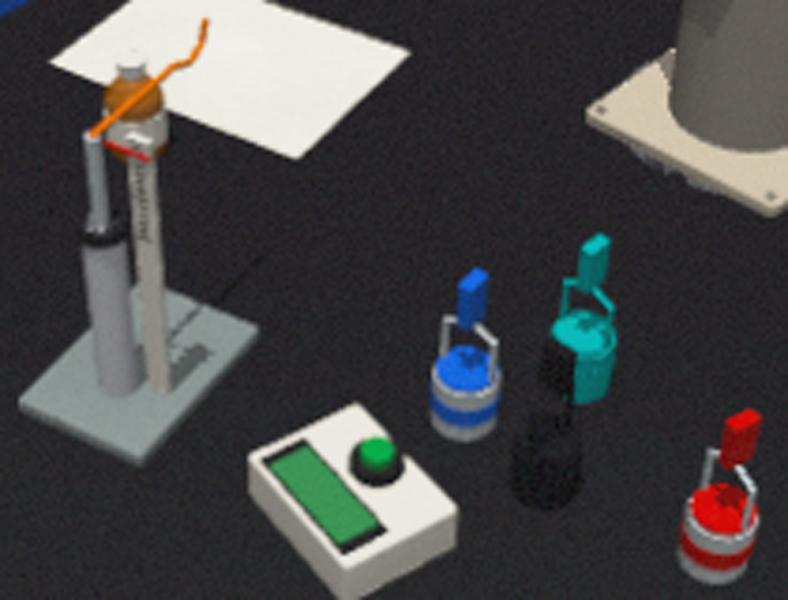

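The crops show the blue can's bail running roughly along world y, with its tab along world x. The hook bar runs from the column at px (331,149) to the tip at px (348,207), and the black can sits close on the +y side. Next I'll get the yaws.

```bash
cat > m2.py <<'E'
from h import *
np.set_printoptions(precision=4,suppress=True)
def ang(P):
    d=cv2.fitLine(P.astype(np.float32),cv2.DIST_HUBER,0,.01,.01).ravel()
    return np.degrees(np.arctan2(d[1],d[0]))
for n in('top','scene'):
    c=grab(n);hsv=cv2.cvtColor(c['frame'],cv2.COLOR_RGB2HSV);A=np.ones(hsv.shape[:2],bool)
    P,uv=world(c,A); H=hsv[uv[:,1],uv[:,0]]
    near=(abs(P[:,0]-.494)<.04)&(abs(P[:,1]-.066)<.04)
    tab=P[near&(P[:,2]>.108)&(P[:,2]<.152)&(H[:,1]>100)&(abs(H[:,0]-115)<12)]
    tt=tab[tab[:,2]>.141]
    bail=P[near&(P[:,2]>.065)&(P[:,2]<.103)&(H[:,1]<110)&(H[:,2]>70)]
    print(n,'tab n',len(tab),'mid',(tab.min(0)+tab.max(0))/2,'ext',np.ptp(tab,0),'rect',cv2.minAreaRect(tab[:,:2].astype(np.float32)),'dir',ang(tab[:,:2]))
    print('  toptab',len(tt),tt.mean(0),ang(tt[:,:2]) if len(tt)>4 else '')
    print('  bail',len(bail), bail.mean(0), ang(bail[:,:2]) if len(bail)>4 else '', bail[:,1].min(),bail[:,1].max())
    blk=P[(abs(P[:,0]-.49)<.05)&(P[:,1]>.095)&(P[:,1]<.17)&(P[:,2]>.115)&(P[:,2]<.16)&(H[:,2]<60)]
    if len(blk):print('  black',len(blk),blk.min(0),blk.max(0))
    o=P[(P[:,0]>.5)&(P[:,0]<.7)&(P[:,1]<-.1)&(P[:,1]>-.22)&(P[:,2]>.23)&(P[:,2]<.3)&(H[:,0]<17)&(H[:,0]>4)&(H[:,1]>130)]
    a=ang(o[:,:2]);u=np.array([np.cos(np.radians(a)),np.sin(np.radians(a))]);u*=np.sign(u[0])
    s=o[:,:2]@u; i=np.argsort(s); 
    print('  bar',len(o),'yaw',a,'line off',np.median(o[:,:2]@[-u[1],u[0]]))
    for k in np.array_split(i,14): print('    ',s[k].mean().round(4),o[k].mean(0))
    g=P[(P[:,0]>.5)&(P[:,0]<.75)&(P[:,1]<-.05)&(P[:,1]>-.27)&(P[:,2]>.008)&(P[:,2]<.02)&(H[:,2]>60)]
    print('  base',len(g),cv2.minAreaRect(g[:,:2].astype(np.float32)))
    b=P[(P[:,0]>.5)&(P[:,0]<.72)&(P[:,1]<.17)&(P[:,1]>-.0)&(P[:,2]>.038)&(P[:,2]<.053)&(H[:,2]>120)&(H[:,1]<60)]
    print('  rec',len(b),cv2.minAreaRect(b[:,:2].astype(np.float32)))
E
python3 m2.py
```

```text
Traceback (most recent call last):
  File "m2.py", line 13, in <module>
    print(n,'tab n',len(tab),'mid',(tab.min(0)+tab.max(0))/2,'ext',np.ptp(tab,0),'rect',cv2.minAreaRect(tab[:,:2].astype(np.float32)),'dir',ang(tab[:,:2]))
                                    ~~~~~~~^^^
ValueError: zero-size array to reduction operation minimum which has no identity
```

```bash
sed -i 's/H=hsv\[uv\[:,1\],uv\[:,0\]\]/H=hsv[uv[:,1],uv[:,0]].astype(int)/' m2.py; python3 m2.py
```

```text
top tab n 62 mid [0.4923 0.0647 0.1296] ext [0.0243 0.0121 0.043 ] rect ((0.4923759996891022, 0.06494507938623428), (0.024625303223729134, 0.011652945540845394), 3.004488468170166) dir 6.5623245
  toptab 46 [0.4927 0.0656 0.1456] 11.077931
  bail 28 [0.4925 0.0658 0.0939] -83.80118 0.0413259960424709 0.08892496488967111
  black 64 [0.4995 0.1446 0.1153] [0.5119 0.1691 0.1508]
  bar 111 yaw 12.725043 line off -0.28995047354621595
     0.4799 [ 0.5319 -0.1769  0.2677]
     0.4931 [ 0.5449 -0.1746  0.2574]
     0.505 [ 0.5566 -0.1721  0.2582]
     0.5159 [ 0.5672 -0.1697  0.2624]
     0.5255 [ 0.5766 -0.1675  0.2621]
     0.5351 [ 0.586  -0.1657  0.2615]
     0.5451 [ 0.5956 -0.1632  0.2616]
     0.5554 [ 0.6058 -0.161   0.2621]
     0.566 [ 0.6161 -0.1588  0.2619]
     0.5766 [ 0.6262 -0.1557  0.2627]
     0.5846 [ 0.6342 -0.1543  0.2618]
     0.5961 [ 0.6454 -0.1518  0.2623]
     0.6047 [ 0.6538 -0.1497  0.2612]
     0.6105 [ 0.6594 -0.1484  0.2602]
  base 1912 ((0.6352344155311584, -0.15432067215442657), (0.1703084409236908, 0.12110025435686111), 12.466702461242676)
  rec 1058 ((0.59
[... 602 characters left out ...]
7  0.2592]
     0.4984 [ 0.5544 -0.1702  0.258 ]
     0.516 [ 0.5718 -0.1674  0.2619]
     0.5315 [ 0.5869 -0.1639  0.2617]
     0.5429 [ 0.5977 -0.1601  0.261 ]
     0.5501 [ 0.605  -0.1594  0.2604]
     0.5584 [ 0.6131 -0.1575  0.2608]
     0.5668 [ 0.6213 -0.1555  0.2614]
     0.575 [ 0.6293 -0.1538  0.2605]
     0.5823 [ 0.6362 -0.1514  0.262 ]
     0.5888 [ 0.6427 -0.1506  0.2612]
     0.5993 [ 0.6531 -0.149   0.2616]
     0.6092 [ 0.6619 -0.1431  0.2595]
  base 1157 ((0.6370259523391724, -0.15291671454906464), (0.1702028214931488, 0.12377356737852097), 12.715444564819336)
  rec 805 ((0.5938405394554138, 0.08394201099872589), (0.13395372033119202, 0.1825559139251709), 78.23741149902344)
```

```bash
cat > go.py <<'E'
# usage: go.py x y z az  -> remaining shift (tool axes, cm; as after turning) and turn about tool y (deg) for tool-x azimuth az
import sys;from h import *
from scipy.spatial.transform import Rotation as Ro
np.set_printoptions(precision=3,suppress=True)
def delta(x,y,z,az):
    s=readout.read_state();M=Ro.from_rotvec(s['orientation']).as_matrix()
    a=np.radians(az);X=np.array([np.cos(a),np.sin(a),0]);Y=np.array([0,0,-1.]);T=np.c_[X,Y,np.cross(X,Y)]
    d=np.array([x,y,z])-s['tool_pos']
    print('t',s['t'],'tcp',s['tool_pos'],'az',np.degrees(np.arctan2(M[1,0],M[0,0])),'open',s['opening'],'F',s['force'])
    print('shift cm now-axes',100*M.T@d,'target-axes',100*T.T@d,'turn deg',np.degrees(Ro.from_matrix(M.T@T).as_rotvec()))
if __name__=='__main__': delta(*map(float,sys.argv[1:]))
E
python3 -m creep '[[[0.6,0,0,0,0,-8,0],[0.6,0,0,0,0,-8,0],[0.6,0,0,0,0,-8,0],[0.6,0,0,0,0,-8,0],[0.6,0,0,0,0,0,0],[0.6,0,0,0,0,0,0],[0.6,0,0,0,0,0,0],[0.6,0,0,0,0,0,0]]]'
python3 go.py .493 .0655 .18 96.5
```

```text
t: 1.15
tool_pos: [0.2634, 0.5388, 0.2291]
orientation: [-1.153, -1.292, 1.294]
force: [0.9, 0.3, -0.2]
opening: 0.0378
t 1.15 tcp [0.263 0.539 0.229] az 96.5483888853675 open 0.03780527989543632 F [ 0.855  0.256 -0.185]
shift cm now-axes [-49.635   4.932 -17.421] target-axes [-49.624   4.906 -17.46 ] turn deg [-0.037  0.048 -0.042]
```

```bash
python3 -m creep '[[[0.6,-4.5,0,-1.6,0,0,0],[0.6,-4.5,0,-1.6,0,0,0],[0.6,-4.5,0,-1.6,0,0,0],[0.6,-4.5,0,-1.6,0,0,0],[0.6,-4.5,0,-1.6,0,0,0],[0.6,-4.5,0,-1.6,0,0,0],[0.6,-4.5,0,-1.6,0,0,0],[0.6,-4.5,0,-1.6,0,0,0]]]'
python3 go.py .493 .0655 .18 96.5
```

```text
t: 1.95
tool_pos: [0.4323, 0.1882, 0.2285]
orientation: [-1.155, -1.292, 1.289]
force: [1.5, 0.2, 0.2]
opening: 0.037
t 1.95 tcp [0.432 0.188 0.228] az 96.34277993410907 open 0.03701087770316557 F [1.466 0.159 0.179]
shift cm now-axes [-12.865   4.842  -4.672] target-axes [-12.874   4.846  -4.643] turn deg [ 0.07  -0.157  0.042]
```

```bash
python3 -m creep '[[[0.6,-4,0,-1.5,0,0,0],[0.6,-4,0,-1.5,0,0,0],[0.6,-3,0,-1.2,0,0,0],[0.6,-1.3,0,-0.4,0,0,0],[0.6,0,0,0,0,0,0],[0.6,0,0,0,0,0,0],[0.6,0,0,0,0,0,0],[0.6,0,0,0,0,0,0]]]'
python3 go.py .493 .0655 .18 96.5
```

```text
t: 2.75
tool_pos: [0.4943, 0.0613, 0.2298]
orientation: [-1.167, -1.281, 1.275]
force: [0.2, -0.5, -0.8]
opening: 0.0373
t 2.75 tcp [0.494 0.061 0.23 ] az 95.335586697281 open 0.0372543816067716 F [ 0.206 -0.53  -0.751]
shift cm now-axes [0.426 4.975 0.112] target-axes [0.429 4.975 0.08 ] turn deg [ 0.264 -1.164  0.01 ]
```

```bash
python3 -m creep '[[[0.6,0.4,2,0.1,0,-1.2,0],[0.6,0,2,0,0,0,0],[0.6,0,2,0,0,0,0],[0.6,0,1.6,0,0,0,0],[0.6,0,1,0,0,0,0],[0.6,0,0.8,0,0,0,0],[0.6,0,0.4,0,0,0,0],[0.6,0,0,0,0,0,0]]]'
python3 go.py .493 .0655 .122 96.5
python3 - <<'E'
from h import *
c=grab('scene');cv2.imwrite('pics/s1.png',cv2.resize(cv2.cvtColor(c['frame'],cv2.COLOR_RGB2BGR)[170:310,220:400],(772,600),interpolation=cv2.INTER_CUBIC))
E
```

```text
t: 3.55
tool_pos: [0.4931, 0.0723, 0.1305]
orientation: [-1.154, -1.308, 1.295]
force: [-0.9, 0.3, -0.7]
opening: 0.0375
t 3.55 tcp [0.493 0.072 0.131] az 97.10156191656229 open 0.0375314552807902 F [-0.874  0.323 -0.693]
shift cm now-axes [-0.67   0.851  0.1  ] target-axes [-0.671  0.853  0.085] turn deg [0.534 0.601 0.048]
```

View pics/s1.png

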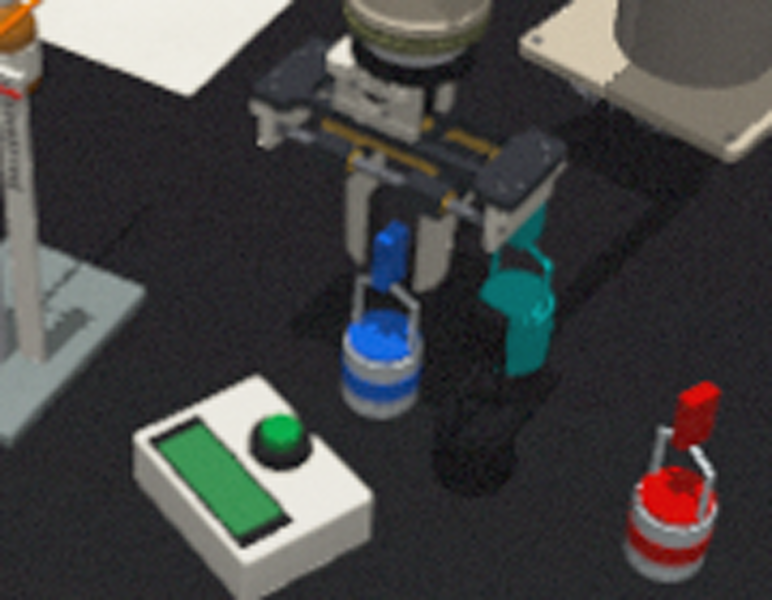

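The tab stands between the fingers (picture at 390,255) and is off-centre by about 6 mm, which matches the readout. I'll centre on it and close.

```bash
python3 -m creep '[[[0.6,-0.65,0.4,0.1,0.5,0.6,0],[0.6,0,0.4,0,0,0,0],[0.6,0,0,0,0,0,0],[0.6,0,0,0,0,0,0],[0.6,0,0,0,0,0,0],[0.6,0,0,0,0,0,0],[0.6,0,0,0,0,0,0],[0.6,0,0,0,0,0,0]]]'
python3 go.py .493 .0655 .122 96.5;python3 go.py .493 .0655 .122 96.5 | head -1
```

```text
t: 4.4
tool_pos: [0.495, 0.0647, 0.1249]
orientation: [-1.157, -1.295, 1.288]
force: [0.6, 0.0, 0.4]
opening: 0.0374
t 4.4 tcp [0.495 0.065 0.125] az 96.39695630409364 open 0.03744700214129919 F [0.645 0.023 0.357]
shift cm now-axes [0.097 0.285 0.195] target-axes [0.098 0.286 0.194] turn deg [ 0.259 -0.103  0.026]
t 4.4 tcp [0.495 0.065 0.125] az 96.39695630409364 open 0.03744700214129919 F [0.645 0.023 0.357]
```

```bash
cat > av.py <<'E'
import sys;from h import *
np.set_printoptions(precision=3,suppress=True)
F=[];J=[];Z=[];W=[]
for _ in range(int(sys.argv[1])):
    optics.read_camera('top');s=readout.read_state();F.append(s['force']);J.append(s['joint_torque']);Z.append(s['tool_pos']);W.append(s['wrist_torque'])
print('t',s['t'],'F',np.mean(F,0),'sd',np.std(F,0),'tcp',np.mean(Z,0),'sd',np.std(Z,0),'open',s['opening'],'\nJ',np.mean(J,0),'sd',np.std(J,0),'W',np.mean(W,0))
E
python3 av.py 8
python3 -m creep '[[[0.6,0.1,0.25,0.2,0.2,0,0],[0.6,0,0,0,0,0,0],[0.8,0,0,0,0,0,0],[1,0,0,0,0,0,0],[1,0,0,0,0,0,0],[1,0,0,0,0,0,0],[1,0,0,0,0,0,0],[1,0,0,0,0,0,0]]]' 20
python3 av.py 8
```

```text
t 4.8 F [ 0.049 -0.216  0.028] sd [0.378 0.366 0.602] tcp [0.495 0.065 0.125] sd [0. 0. 0.] open 0.0374365737850801 
J [ -0.002 -42.91  -46.649  -0.016   0.048   0.   ] sd [0.008 0.023 0.025 0.001 0.002 0.   ] W [ 0.038 -0.012 -0.004]
t: 5.6
tool_pos: [0.4925, 0.0656, 0.1218]
orientation: [-1.154, -1.291, 1.29]
force: [-0.1, 0.1, 0.6]
opening: 0.0119
t 6.0 F [-0.141  0.173 -0.116] sd [0.451 0.24  0.322] tcp [0.493 0.066 0.122] sd [0. 0. 0.] open 0.011881394486926409 
J [ -0.1   -42.911 -46.643  -0.033   0.051   0.008] sd [0.001 0.001 0.001 0.001 0.001 0.   ] W [ 0.03   0.024 -0.002]
```

```bash
python3 -m creep '[[[1,0,-0.2,0,0,0,0],[1,0,-0.2,0,0,0,0],[1,0,-0.2,0,0,0,0],[1,0,-0.2,0,0,0,0],[1,0,0,0,0,0,0],[1,0,0,0,0,0,0],[1,0,0,0,0,0,0],[1,0,0,0,0,0,0]]]' 30
python3 av.py 8
python3 -m creep '[[[1,0,-0.5,0,0,0,0],[1,0,-0.5,0,0,0,0],[1,0,-0.5,0,0,0,0],[1,0,-0.5,0,0,0,0],[1,0,0,0,0,0,0],[1,0,0,0,0,0,0],[1,0,0,0,0,0,0],[1,0,0,0,0,0,0]]]'
python3 av.py 8
```

```text
t: 6.8
tool_pos: [0.4905, 0.0655, 0.1281]
orientation: [-1.151, -1.288, 1.293]
force: [-0.3, 0.2, -4.6]
opening: 0.0115
t 7.2 F [-0.226  0.041 -4.748] sd [0.352 0.476 0.292] tcp [0.491 0.065 0.128] sd [0. 0. 0.] open 0.01197062591920197 
J [ -0.001 -44.849 -49.053  -0.017   0.123   0.   ] sd [0.001 0.016 0.017 0.    0.001 0.   ] W [ 0.02   0.016 -0.001]
t: 8.0
tool_pos: [0.4911, 0.0655, 0.1508]
orientation: [-1.152, -1.289, 1.292]
force: [-0.0, 0.1, -4.6]
opening: 0.0122
t 8.4 F [-0.269  0.152 -4.273] sd [0.578 0.439 0.416] tcp [0.491 0.066 0.151] sd [0. 0. 0.] open 0.01219018455824105 
J [  0.001 -44.493 -49.838  -0.017   0.109   0.   ] sd [0.001 0.045 0.043 0.    0.003 0.   ] W [ 0.045 -0.018 -0.01 ]
```

Tab gripped at an opening of 11.9 mm. The can weighs about 4.5 N, so the expected dip is about 57 mm. Next I raise it, turn to the gauge yaw and go to the tip's side.

```bash
python3 -m creep '[[[1,0,-2,0,0,-3,0],[1,0,-3,0,0,-3,0],[1,0,-3,0,0,0,0],[1,0,-3,0,0,0,0],[1,0,-3,0,0,0,0],[1,0,-1.5,0,0,0,0],[1,0,0,0,0,0,0],[1,0,0,0,0,0,0]]]'
python3 go.py .480 -.1886 .307 102.6
```

```text
t: 9.2
tool_pos: [0.4901, 0.0654, 0.3081]
orientation: [-1.089, -1.364, 1.373]
force: [-0.7, -0.2, -5.2]
opening: 0.0116
t 9.2 tcp [0.49  0.065 0.308] az 102.64300578949468 open 0.011640484156781962 F [-0.723 -0.219 -5.16 ]
shift cm now-axes [-24.56    0.116   6.546] target-axes [-24.565   0.115   6.528] turn deg [-0.47   0.044  0.123]
```

```bash
python3 -m creep '[[[1,-2,0,0.6,0,0,0],[1,-3.4,0,0.9,0,0,0],[1,-4.2,0,1.1,0,0,0],[1,-4.2,0,1.1,0,0,0],[1,-4.2,0,1.1,0,0,0],[1,-3.4,0,0.9,0,0,0],[1,-2,0,0.6,0,0,0],[1,-0.7,0,0.1,0,0,0]]]'
python3 -m creep '[[[1,0,0,0,0,0,0],[1,0,0,0,0,0,0],[1,0,0,0,0,0,0],[1,0,0,0,0,0,0],[1,0,0,0,0,0,0],[1,0,0,0,0,0,0],[1,0,0,0,0,0,0],[1,0,0,0,0,0,0]]]'
python3 go.py .480 -.1886 .307 102.6
cat > m3.py <<'E'
import sys;from h import *
np.set_printoptions(precision=4,suppress=True)
u=np.array([np.cos(np.radians(12.6)),np.sin(np.radians(12.6))]);v=np.array([-u[1],u[0]]);O=np.array([.636,-.1537])
def G(P): return np.c_[(P[:,:2]-O)@u,(P[:,:2]-O)@v,P[:,2]]*1000
for n in('top','scene'):
    c=grab(n,n+sys.argv[1]);hsv=cv2.cvtColor(c['frame'],cv2.COLOR_RGB2HSV)
    P,uv=world(c,np.ones(hsv.shape[:2],bool));H=hsv[uv[:,1],uv[:,0]].astype(int);g=G(P)
    box=(g[:,0]>-240)&(g[:,0]<-40)&(abs(g[:,1])<60)&(g[:,2]>70)&(g[:,2]<360)
    b=box&(abs(H[:,0]-115)<12)&(H[:,1]>110)
    q=g[b];print(n,'blue',len(q))
    if len(q):
      for z0 in range(80,340,20):
        k=q[(q[:,2]>=z0)&(q[:,2]<z0+20)]
        if len(k)>4: print('   z',z0,len(k),'med',np.median(k,0),'min',k.min(0),'max',k.max(0))
    o=box&(H[:,0]<17)&(H[:,0]>4)&(H[:,1]>130);k=g[o]
    if len(k)>4:
        k=k[np.argsort(k[:,0])];print('  bar',len(k));[print('     ',a.mean(0)) for a in np.array_split(k,6) if len(a)]
    print('  blue uv box',uv[b].min(0) if b.any() else '',uv[b].max(0) if b.any() else '')
E
python3 m3.py A
```

```text
t: 10.0
tool_pos: [0.4745, -0.1894, 0.2887]
orientation: [-1.063, -1.356, 1.378]
force: [1.4, 0.3, -5.1]
opening: 0.0119
t: 10.8
tool_pos: [0.4743, -0.1847, 0.2853]
orientation: [-1.055, -1.358, 1.379]
force: [0.0, 0.1, -4.8]
opening: 0.0121
t 10.8 tcp [ 0.474 -0.185  0.285] az 103.15418989133293 open 0.012104088189547677 F [ 0.015  0.103 -4.802]
shift cm now-axes [-0.466 -2.192 -0.399] target-axes [-0.504 -2.169 -0.472] turn deg [-1.797  0.572  1.123]
top blue 71
   z 180 13 med [-185.8693   25.8138  188.626 ] min [-194.3372    7.7304  183.5265] max [-177.0772   30.4674  193.5562]
   z 200 44 med [-183.5481   14.6399  217.8923] min [-190.2204   -6.6485  214.1545] max [-147.8654   22.9718  219.8907]
   z 220 10 med [-179.351    18.5804  221.4495] min [-188.1466    1.1117  220.0423] max [-150.2587   21.7644  224.5581]
  bar 19
      [-58.6879  -0.8781 261.9456]
      [-55.0414  -1.601  259.4295]
      [-51.9592  -0.6717 260.7046]
      [-48.405   -1.4779 261.6687]
      [-45.1465   0.1741 262.8741]
      [-41.7016  -0.5416 264.3101]
  blue uv box [337 227] [355 247]
scene blue 226
   
[... 274 characters left out ...]
 221.6659] min [-178.9799   -9.3388  220.003 ] max [-159.5767   27.853   236.9733]
   z 260 7 med [-152.8831    5.5141  277.1454] min [-154.2469    2.4807  273.205 ] max [-150.8773    9.728   279.9503]
   z 280 19 med [-153.5793    6.9251  291.3692] min [-160.761    -5.3383  281.0699] max [-149.9601   11.3977  298.3149]
   z 300 18 med [-153.6374    5.3783  307.903 ] min [-166.8355   -3.7075  301.8679] max [-149.9295   12.0356  310.4858]
  bar 28
      [-109.8239    0.5093  272.6549]
      [-102.9037   -0.1419  260.8296]
      [-90.921    0.3571 256.4013]
      [-73.0489   1.4384 260.4676]
      [-58.9587  -1.3122 261.0805]
      [-47.3923   1.0711 262.1296]
  blue uv box [245 137] [260 179]
```

View pics/sceneA.png

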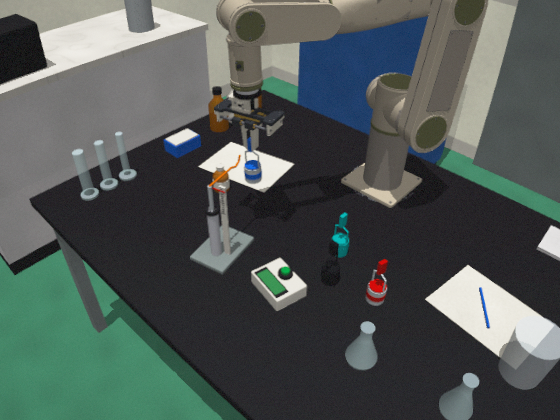

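The can hangs from the tool at scene (253,165), in front of the hook tip at (238,158). The fast move sagged by 22 mm and tilted by 2°, so I'll correct both.

```bash
python3 -m creep '[[[1,-0.2,-0.8,-0.2,-0.9,0.3,0.6],[1,-0.2,-0.8,-0.2,-0.9,0.3,0.5],[1,-0.1,-0.6,-0.1,0,0,0],[1,0,0,0,0,0,0],[1,0,0,0,0,0,0],[1,0,0,0,0,0,0],[1,0,0,0,0,0,0],[1,0,0,0,0,0,0]]]'
python3 go.py .480 -.1886 .307 102.6
```

```text
t: 11.7
tool_pos: [0.4812, -0.1895, 0.3098]
orientation: [-1.102, -1.37, 1.367]
force: [0.0, -0.0, -4.5]
opening: 0.0119
t 11.7 tcp [ 0.481 -0.19   0.31 ] az 102.46647678010159 open 0.011893388190539247 F [ 0.002 -0.026 -4.539]
shift cm now-axes [0.116 0.28  0.1  ] target-axes [0.116 0.28  0.098] turn deg [ 0.202 -0.133 -0.114]
```

```bash
python3 -m creep '[[[1,0.1,0.25,0,0,0,0],[1,0,0,-0.5,0,0,0],[1,0,0,-0.6,0,0,0],[1,0,0,-0.6,0,0,0],[1,0,0,-0.6,0,0,0],[1,0,0,-0.5,0,0,0],[1,0,0,0,0,0,0],[1,0,0,0,0,0,0]]]'
python3 go.py .5482 -.1733 .307 102.6
python3 m3.py B
```

```text
t: 12.5
tool_pos: [0.5111, -0.1813, 0.3059]
orientation: [-1.1, -1.37, 1.367]
force: [-0.2, -0.1, -4.7]
opening: 0.0117
t 12.5 tcp [ 0.511 -0.181  0.306] az 102.50792935961759 open 0.011704813305655419 F [-0.157 -0.054 -4.724]
shift cm now-axes [-0.02  -0.097 -3.794] target-axes [-0.027 -0.106 -3.794] turn deg [ 0.126 -0.092 -0.04 ]
top blue 71
   z 180 5 med [-147.6525   16.771   198.1741] min [-153.937    -1.5053  195.6342] max [-139.1884   22.0145  198.9097]
   z 200 14 med [-148.0834   17.1595  209.0644] min [-153.6724    4.369   202.2543] max [-137.2152   24.6953  215.8391]
   z 220 39 med [-145.178     9.2569  237.758 ] min [-151.4624  -10.976   233.6649] max [-109.8406   18.0231  239.9471]
   z 240 13 med [-145.6618    9.6837  241.1444] min [-150.2085   -7.9036  240.0269] max [-112.3244   15.8518  243.2364]
  blue uv box [336 209] [354 229]
scene blue 223
   z 200 79 med [-106.2937   15.1851  209.9638] min [-132.8972  -13.1804  200.3171] max [-97.7509  26.2599 219.3794]
   z 220 79 med [-124.6055    1.9994  238.1841] min [-150.9732  -16.1687  220.2784] max [-102.1401   23.6077  239.8754]
   z 240 16 med [-123.3432    7.2164  241.1739] min [-139.109   -13.9948  240.2427] max [-95.6213  21.9849 255.946 ]
   z 280 10 med [-117.0596    1.7728  296.1212] min [-119.68     -3.8726  290.4863] max [-111.8987    4.9164  298.9702]
   z 300 18 med [-116.7681    1.1334  310.1985] min [-119.543    -4.638   302.2117] max [-111.4077    6.4318  318.6133]
   z 320 17 med [-118.3222   -0.2159  328.3367] min [-130.182    -7.2877  321.0896] max [-114.464     6.5615  331.6018]
  bar 33
      [-114.4027   -6.6563  261.8726]
      [-104.4124    0.9004  263.4885]
      [-93.191    0.2542 256.1751]
      [-75.1115   2.0116 260.1316]
      [-58.5845   0.9286 262.7792]
      [-43.1017   2.4759 262.5357]
  blue uv box [235 136] [251 180]
```

```bash
python3 -m creep '[[[1,0,-0.1,-0.4,0,0,0],[1,0,0,-0.6,0,0,0],[1,0,0,-0.6,0,0,0],[1,0,0,-0.6,0,0,0],[1,0,0,-0.6,0,0,0],[1,0,0,-0.5,0,0,0],[1,0,0,-0.3,0,0,0],[1,0,0,0,0,0,0]]]'
python3 go.py .5482 -.1733 .2763 102.6
python3 m3.py C
python3 - <<'E'
import cv2
s=cv2.imread('pics/sceneC.png');cv2.imwrite('pics/c3.png',cv2.resize(s[110:230,170:290],(600,600),interpolation=cv2.INTER_CUBIC))
E
```

```text
t: 13.4
tool_pos: [0.5493, -0.173, 0.3072]
orientation: [-1.101, -1.37, 1.367]
force: [-0.6, -0.8, -4.5]
opening: 0.012
t 13.4 tcp [ 0.549 -0.173  0.307] az 102.48155928615934 open 0.012020370412061767 F [-0.637 -0.763 -4.461]
shift cm now-axes [-0.006  3.085  0.125] target-axes [-0.008  3.086  0.117] turn deg [ 0.146 -0.118 -0.048]
top blue 86
   z 200 12 med [-109.6846   14.2331  210.0251] min [-115.407    -2.6951  200.8773] max [-95.5164  24.9753 217.0927]
   z 220 40 med [-101.7043    8.228   238.4234] min [-111.8289  -17.4787  233.6654] max [-92.9455  20.736  239.7649]
   z 240 30 med [-103.2321    4.2964  241.1898] min [-109.9235  -18.355   240.0266] max [-80.0749  20.3014 243.8475]
  blue uv box [332 197] [352 213]
scene blue 234
   z 200 86 med [-68.8472  15.5281 210.2682] min [-100.0033  -18.4785  200.1499] max [-59.7401  25.6734 219.9304]
   z 220 50 med [-85.1596   1.5024 238.3338] min [-110.6341  -14.1198  221.3844] max [-60.2991  20.4375 239.8369]
   z 240 47 med [-79.7832   4.3902 241.0587] min [-105.0803   -9.5921  240.0506] max [-60.2819  24.2146 258.9551]
   z 280 8 med [-79.1941   0.0614 295.1686] min [-80.4427  -3.5358 292.3542] max [-76.8118   5.0058 299.0231]
   z 300 19 med [-78.8112   0.5572 309.3208] min [-82.0449  -6.9538 301.1598] max [-73.7264   7.1865 319.3201]
   z 320 23 med [-78.2341  -1.1454 328.6672] min [-95.1797  -8.4127 320.5509] max [-75.3415   5.7229 334.5148]
  bar 29
      [-108.1466    0.1265  269.43  ]
      [-97.4325   0.0011 257.2427]
      [-84.1135  -2.6034 254.5611]
      [-70.4244   0.5565 260.3487]
      [-57.3064   0.4289 262.0138]
      [-45.7157   0.5175 261.2607]
  blue uv box [227 142] [244 186]
```

View pics/c3.png

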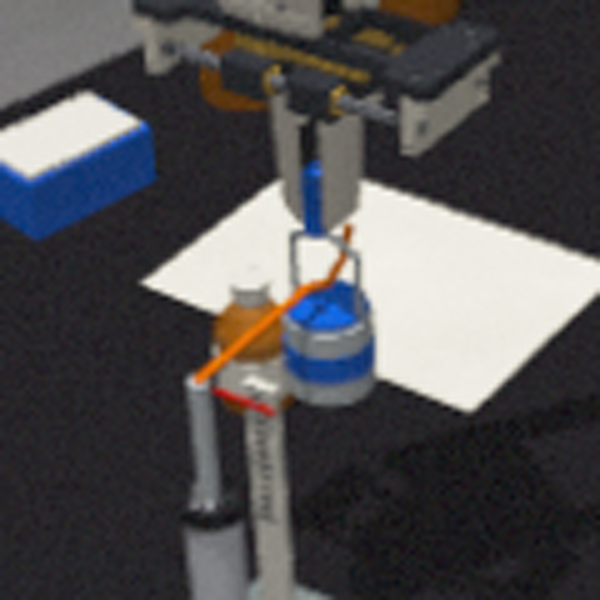

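The bar passes through the bail above the lid, with bail and bend aligned at crop (325,280). Now I take an average force and lower gently.

```bash
python3 av.py 14
python3 -m creep '[[[1,0,0.3,0.15,0,0,0],[1,0,0.4,0,0,0,0],[1,0,0.4,0,0,0,0],[1,0,0.4,0,0,0,0],[1,0,0.4,0,0,0,0],[1,0,0.3,0,0,0,0],[1,0,0.2,0,0,0,0],[1,0,0,0,0,0,0]]]'
python3 av.py 5
```

```text
t 14.2 F [ 0.282  0.109 -4.403] sd [0.528 0.542 0.447] tcp [ 0.549 -0.173  0.307] sd [0. 0. 0.] open 0.01170919559909303 
J [  0.025 -54.526 -52.32   -0.05    0.031   0.   ] sd [0.045 0.082 0.022 0.007 0.006 0.002] W [0.055 0.02  0.   ]
t: 15.0
tool_pos: [0.547, -0.1733, 0.2802]
orientation: [-1.1, -1.369, 1.367]
force: [0.3, -0.4, -4.9]
opening: 0.012
t 15.25 F [ 0.2    0.18  -4.435] sd [0.453 0.206 0.195] tcp [ 0.547 -0.173  0.281] sd [0. 0. 0.] open 0.011870207133051973 
J [ -0.    -54.319 -52.041  -0.053   0.03    0.   ] sd [0.001 0.161 0.142 0.    0.018 0.   ] W [ 0.058  0.017 -0.007]
```

```bash
R='x'
python3 -m creep '[[[1,0,0.1,0,0,0,0],[1,0,0.15,0,0,0,0],[1,0,0.15,0,0,0,0],[1,0,0.15,0,0,0,0],[1,0,0.15,0,0,0,0],[1,0,0.15,0,0,0,0],[1,0,0.15,0,0,0,0],[1,0,0.15,0,0,0,0]]]'
python3 -m creep '[[[1,0,0.15,0,0,0,0],[1,0,0.15,0,0,0,0],[1,0,0.15,0,0,0,0],[1,0,0.15,0,0,0,0],[1,0,0.15,0,0,0,0],[1,0,0.15,0,0,0,0],[1,0,0.15,0,0,0,0],[1,0,0.1,0,0,0,0]]]'
python3 av.py 5
python3 go.py .5482 -.1733 .221 102.6;python3 m3.py D | grep -A8 bar
```

```text
t: 16.05
tool_pos: [0.5477, -0.1737, 0.2695]
orientation: [-1.102, -1.37, 1.367]
force: [-0.2, 0.7, -4.2]
opening: 0.0119
t: 16.85
tool_pos: [0.548, -0.1737, 0.2575]
orientation: [-1.103, -1.37, 1.367]
force: [-0.2, -0.1, -3.4]
opening: 0.0118
t 17.1 F [ 0.169  0.037 -2.898] sd [0.245 0.572 0.705] tcp [ 0.548 -0.174  0.258] sd [0. 0. 0.] open 0.01192825067805909 
J [ -0.03  -53.747 -51.248  -0.06   -0.051  -0.001] sd [0.011 0.32  0.257 0.003 0.058 0.001] W [0.055 0.044 0.002]
t 17.1 tcp [ 0.548 -0.174  0.258] az 102.45593288790468 open 0.01192825067805909 F [ 0.45  -0.726 -2.941]
shift cm now-axes [ 0.048  3.673 -0.007] target-axes [ 0.04   3.673 -0.024] turn deg [ 0.269 -0.144 -0.133]
  bar 20
      [-83.7059  -8.8082 230.738 ]
      [-70.0981   1.4309 240.9909]
      [-60.7189   0.9471 241.6492]
      [-53.6495   1.3134 240.4058]
      [-45.4804   0.404  241.6764]
      [-41.9696   1.6357 239.7585]
  blue uv box [228 157] [244 199]
```

```bash
python3 -m creep '[[[1,0,0.1,0,0,0,0],[1,0,0.15,0,0,0,0],[1,0,0.2,0,0,0,0],[1,0,0.2,0,0,0,0],[1,0,0.2,0,0,0,0],[1,0,0.2,0,0,0,0],[1,0,0.2,0,0,0,0],[1,0,0.2,0,0,0,0]]]'
python3 -m creep '[[[1,0,0.2,0,0,0,0],[1,0,0.2,0,0,0,0],[1,0,0.2,0,0,0,0],[1,0,0.2,0,0,0,0],[1,0,0.2,0,0,0,0],[1,0,0.2,0,0,0,0],[1,0,0.15,0,0,0,0],[1,0,0.1,0,0,0,0]]]'
python3 av.py 14
python3 go.py .5482 -.1733 .2227 102.6;python3 m3.py E | grep -A8 bar
```

```text
t: 18.0
tool_pos: [0.5483, -0.1739, 0.2426]
orientation: [-1.104, -1.371, 1.367]
force: [0.4, 0.3, -1.9]
opening: 0.0118
t: 18.8
tool_pos: [0.5484, -0.1739, 0.2272]
orientation: [-1.104, -1.371, 1.367]
force: [0.2, 0.2, -1.0]
opening: 0.0117
t 19.5 F [-1.05   0.263 -0.554] sd [0.471 0.619 0.492] tcp [ 0.548 -0.174  0.227] sd [0. 0. 0.] open 0.011867738614103078 
J [ -0.06  -52.667 -50.028  -0.037  -0.467   0.002] sd [0.009 0.197 0.136 0.003 0.069 0.   ] W [0.145 0.255 0.002]
t 19.5 tcp [ 0.548 -0.174  0.227] az 102.45981413783323 open 0.011867738614103078 F [-0.398  1.264 -0.33 ]
shift cm now-axes [0.063 0.466 0.009] target-axes [0.061 0.467 0.006] turn deg [ 0.317 -0.14  -0.174]
  bar 20
      [-86.1963  -4.5429 199.9822]
      [-77.1035   0.5365 207.6108]
      [-69.3147  -0.1479 211.6542]
      [-59.1654   1.2708 212.7222]
      [-52.8613   2.2449 212.4151]
      [-44.427    2.4533 212.0387]
  blue uv box [228 166] [245 208]
```

Dip is 49 mm with about 0.5 N left to transfer. A sideways pull of -1 N in x shows the bail riding slightly on the back slope, so I ease it toward the tip while lowering further.

```bash
python3 -m creep '[[[1,0,0,0.05,0,0,0],[1,0,0.05,0.05,0,0,0],[1,0,0.05,0.05,0,0,0],[1,0,0.1,0,0,0,0],[1,0,0.1,0,0,0,0],[1,0,0.1,0,0,0,0],[1,0,0.05,0,0,0,0],[1,0,0,0,0,0,0]]]'
python3 av.py 16
python3 go.py .5482 -.1733 .2227 102.6;python3 m3.py F | grep -A8 bar
```

```text
t: 20.4
tool_pos: [0.5481, -0.174, 0.2231]
orientation: [-1.107, -1.374, 1.366]
force: [0.6, 1.3, -0.4]
opening: 0.0118
t 21.2 F [ 0.765  1.15  -0.14 ] sd [0.425 0.313 0.481] tcp [ 0.548 -0.174  0.223] sd [0. 0. 0.] open 0.012081535041684336 
J [ -0.621 -52.167 -49.104  -0.453   0.053  -0.006] sd [0.002 0.022 0.021 0.001 0.013 0.   ] W [ 0.224 -0.079  0.002]
t 21.2 tcp [ 0.548 -0.174  0.223] az 102.48166476405382 open 0.012081535041684336 F [0.788 0.834 0.379]
shift cm now-axes [ 0.066  0.052 -0.025] target-axes [ 0.066  0.052 -0.025] turn deg [ 0.492 -0.117 -0.214]
  bar 23
      [-87.9809 -11.6121 190.791 ]
      [-75.2774  -0.0386 205.8861]
      [-67.2445  -0.5367 205.4546]
      [-54.8008   2.3225 208.2799]
      [-46.3754   2.2489 208.3727]
      [-41.0413   2.2151 207.1099]
  blue uv box [228 166] [245 209]
```

```bash
python3 -m creep '[[[1,0.05,0.05,-0.03,0,0,0],[1,0.05,0.05,-0.03,0,0,0],[1,0,0.05,0,0,0,0],[1,0,0,0,0,0,0],[1,0,0,0,0,0,0],[1,0,0,0,0,0,0],[1,0,0,0,0,0,0],[1,0,0,0,0,0,0]]]'
python3 av.py 16
python3 go.py .5482 -.1733 .2227 102.6
```

```text
t: 22.1
tool_pos: [0.5482, -0.1737, 0.2216]
orientation: [-1.108, -1.372, 1.367]
force: [-0.1, -1.2, -0.2]
opening: 0.0116
t 22.9 F [ 0.019 -0.327 -0.05 ] sd [0.549 0.46  0.411] tcp [ 0.548 -0.174  0.222] sd [0. 0. 0.] open 0.011937502030334083 
J [  0.164 -52.123 -49.031   0.067   0.044   0.002] sd [0.001 0.004 0.003 0.    0.002 0.   ] W [-0.013  0.028  0.006]
t 22.9 tcp [ 0.548 -0.174  0.222] az 102.45086948446567 open 0.011937502030334083 F [-0.076 -0.624 -0.018]
shift cm now-axes [ 0.037 -0.106 -0.007] target-axes [ 0.037 -0.106 -0.006] turn deg [ 0.448 -0.148 -0.286]
```

Residual forces are now near zero on every axis. I'll lower the grip force and open slowly.

```bash
python3 -m creep '[[[1,0,0,0,0,0,0],[1,0,0,0,0,0,0],[0.87,0,0,0,0,0,0],[0.86,0,0,0,0,0,0],[0.85,0,0,0,0,0,0],[0.84,0,0,0,0,0,0],[0.82,0,0,0,0,0,0],[0.8,0,0,0,0,0,0]]]' 3
python3 -m creep '[[[0.77,0,0,0,0,0,0],[0.74,0,0,0,0,0,0],[0.7,0,0,0,0,0,0],[0.66,0,0,0,0,0,0],[0.66,0,0,0,0,0,0],[0.66,0,0,0,0,0,0],[0.66,0,0,0,0,0,0],[0.66,0,0,0,0,0,0]]]'
python3 m3.py G | grep -v blue
python3 - <<'E'
import cv2
s=cv2.imread('pics/sceneG.png');cv2.imwrite('pics/c4.png',cv2.resize(s[130:250,170:290],(600,600),interpolation=cv2.INTER_CUBIC))
E
```

```text
t: 23.7
tool_pos: [0.5482, -0.1734, 0.2216]
orientation: [-1.107, -1.372, 1.367]
force: [0.0, 0.4, -0.3]
opening: 0.0177
t: 24.5
tool_pos: [0.5482, -0.1734, 0.2216]
orientation: [-1.107, -1.372, 1.367]
force: [1.1, 0.2, -0.8]
opening: 0.0316
   z 100 7 med [-115.1509    4.4131  110.6419] min [-116.8451   -9.8278  103.5385] max [-105.2361   20.8727  117.8657]
   z 120 5 med [-109.8825   17.723   126.7918] min [-113.4405   13.4277  124.7854] max [-104.0739   21.6018  128.7171]
   z 140 48 med [-107.7339   -0.5705  153.661 ] min [-114.3982  -20.553   148.6368] max [-97.1745  17.653  159.1509]
   z 240 5 med [-100.5596   -1.2841  241.1688] min [-101.7764   -3.5196  240.1311] max [-99.3525   1.1157 245.2384]
   z 300 11 med [-125.3351   32.6704  306.8817] min [-125.8309   20.5374  300.0582] max [-124.8755   40.6051  318.1634]
   z 100 21 med [-72.5678  16.5228 118.0056] min [-95.2271 -15.2281 112.8806] max [-62.9895  25.2299 119.7733]
   z 120 60 med [-68.1797  12.6589 126.9079] min [-97.2182 -19.9263 120.0196] max [-60.6869  25.3857 134.8989]
   z 140 116 med [-86.5898  -1.9631 153.3401] min [-110.8212  -23.6251  148.508 ] max [-65.4025  21.4566 158.9099]
   z 200 25 med [-81.3463   2.6734 212.7435] min [-92.345  -14.163  207.4224] max [-74.4293   6.3548 219.1308]
   z 220 41 med [-81.2235   3.4309 231.2116] min [-95.9455 -17.1053 220.7723] max [-76.0893  16.7784 239.8668]
   z 240 22 med [-86.2077   1.4191 243.82  ] min [-98.5399  -7.2982 240.0078] max [-75.9728   7.8429 247.8575]
  bar 22
      [-87.0981  -9.2222 191.3491]
      [-76.2839  -0.1775 200.7557]
      [-69.2459  -0.3338 203.3751]
      [-55.9477   1.3219 205.4045]
      [-48.0101   1.6146 203.5485]
      [-43.126    1.5997 203.1722]
```

View pics/c4.png

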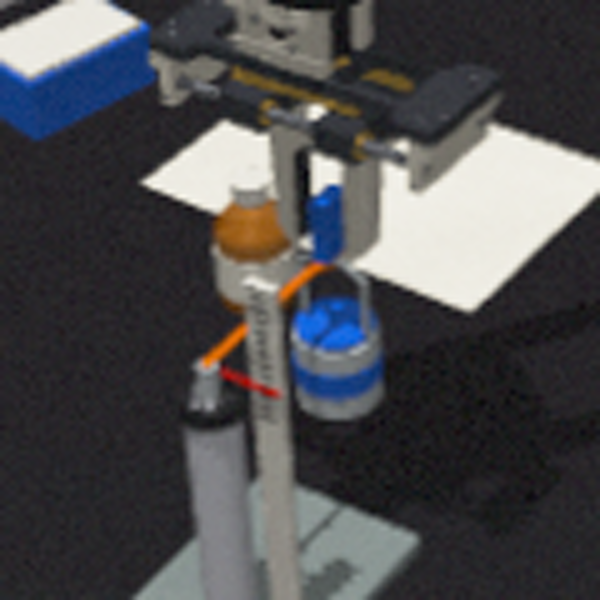

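The can hangs freely in the bend, with the lid at crop (338,325) and the tab standing between the open fingers. Dip is about 57 mm. I'll back off straight up.

```bash
python3 -m creep '[[[0.58,0,0,0,0,0,0],[0.5,0,0,0,0,0,0],[0.5,0,-0.3,0,0,0,0],[0.5,0,-0.5,0,0,0,0],[0.5,0,-0.5,0,0,0,0],[0.5,0,-0.5,0,0,0,0],[0.5,0,-0.5,0,0,0,0],[0.5,0,-0.5,0,0,0,0]]]'
python3 -m creep '[[[0.5,0,-0.8,0,0,0,0],[0.5,0,-1,0,0,0,0],[0.5,0,-1.5,0,0,0,0],[0.5,0,-2,0,0,0,0],[0.5,0,-2,0,0,0,0],[0.5,0,-1.5,0,0,0,0],[0.8,0,0,0,0,0,0],[1,0,0,0,0,0,0]]]' 20
python3 m3.py H | grep -A8 bar
python3 go.py .612 .08 .20 102.6
```

```text
t: 25.4
tool_pos: [0.5479, -0.1733, 0.2519]
orientation: [-1.107, -1.372, 1.367]
force: [-0.4, -0.1, 0.3]
opening: 0.0465
t: 26.2
tool_pos: [0.5476, -0.1733, 0.3509]
orientation: [-1.112, -1.375, 1.366]
force: [-1.2, -0.0, -1.0]
opening: 0.0353
  bar 25
      [-102.6879   -3.6011  206.1449]
      [-81.3584  -4.0379 196.0643]
      [-71.0421   1.0942 204.5547]
      [-61.0546   1.21   205.6345]
      [-50.8334   1.4628 205.21  ]
      [-42.9617   2.613  203.6748]
  blue uv box [228 167] [245 209]
t 26.3 tcp [ 0.547 -0.173  0.35 ] az 102.45356297827678 open 0.027151606590179584 F [1.221 0.721 0.72 ]
shift cm now-axes [ 23.438  14.999 -11.603] target-axes [ 23.303  15.031 -11.831] turn deg [ 0.648 -0.144 -0.404]
```

```bash
python3 -m creep '[[[1,2,0,-1,0.6,0,-0.4],[1,3,0,-1.5,0,0,0],[1,3,0,-1.5,0,0,0],[1,3,0,-1.5,0,0,0],[1,3,0,-1.5,0,0,0],[1,3,0,-1.5,0,0,0],[1,3,0,-1.5,0,0,0],[1,2,0,-1,0,0,0]]]'
python3 -m creep '[[[1,0,0,0,0,0,0],[1,0,0,0,0,0,0],[1,0,0,0,0,0,0],[1,0,0,0,0,0,0],[1,0,0,0,0,0,0],[1,0,0,0,0,0,0],[1,0,0,0,0,0,0],[1,0,0,0,0,0,0]]]'
python3 go.py .612 .08 .12 102.6
```

```text
t: 27.1
tool_pos: [0.6058, 0.0707, 0.3395]
orientation: [-1.089, -1.352, 1.367]
force: [0.4, -0.6, 0.7]
opening: 0.0007
t: 27.9
tool_pos: [0.6045, 0.0691, 0.3359]
orientation: [-1.085, -1.347, 1.369]
force: [0.2, -0.2, -0.5]
opening: 0.0004
t 27.9 tcp [0.604 0.069 0.336] az 101.99687314817149 open 0.0003828912945766272 F [ 0.186 -0.198 -0.504]
shift cm now-axes [ 0.8   21.572 -1.398] target-axes [ 0.897 21.591 -0.972] turn deg [-1.154 -0.6    0.291]
```

```bash
python3 -m creep '[[[1,0.5,2,-0.5,-1.1,-0.6,0.3],[1,0.4,3,-0.4,0,0,0],[1,0,3,0,0,0,0],[1,0,3,0,0,0,0],[1,0,3,0,0,0,0],[1,0,3,0,0,0,0],[1,0,2.4,0,0,0,0],[1,0,1.2,0,0,0,0]]]'
python3 -m creep '[[[1,0,0.5,0,0,0,0],[1,0,0,0,0,0,0],[1,0,0,0,0,0,0],[1,0,0,0,0,0,0],[1,0,0,0,0,0,0],[1,0,0,0,0,0,0],[1,0,0,0,0,0,0],[1,0,0,0,0,0,0]]]'
python3 go.py .612 .08 .09 102.6; python3 m3.py I | grep -A8 bar
python3 - <<'E'
import cv2
s=cv2.imread('pics/sceneI.png');cv2.imwrite('pics/c5.png',cv2.resize(s[200:320,220:340],(600,600),interpolation=cv2.INTER_CUBIC))
E
```

```text
t: 28.7
tool_pos: [0.6149, 0.0797, 0.1283]
orientation: [-1.106, -1.377, 1.365]
force: [-0.4, 0.6, -0.2]
opening: 0.0006
t: 29.5
tool_pos: [0.6178, 0.0797, 0.1281]
orientation: [-1.111, -1.382, 1.362]
force: [-0.4, 0.1, 0.4]
opening: 0.0001
t 29.5 tcp [0.618 0.08  0.128] az 102.57586165368662 open 0.00010973241541402927 F [-0.381  0.05   0.449]
shift cm now-axes [0.164 3.799 0.626] target-axes [0.151 3.809 0.561] turn deg [ 0.974 -0.022 -0.198]
  bar 23
      [-80.2705   0.2864 211.0592]
      [-64.8878   0.0547 207.8163]
      [-58.9888   0.1931 206.655 ]
      [-53.6926  -0.5011 207.2755]
      [-46.5519  -1.066  203.0959]
      [-42.4711  -1.0518 203.5121]
  blue uv box [329 194] [347 220]
scene blue 285
--
  bar 24
      [-106.3688   -4.7635  208.782 ]
      [-85.2265  -5.1385 193.1983]
      [-75.5017  -0.4254 202.047 ]
      [-65.2331  -0.0774 204.2482]
      [-53.2179   1.5241 205.4651]
      [-44.4462   2.4134 203.5142]
  blue uv box [228 167] [245 209]
```

View pics/c5.png

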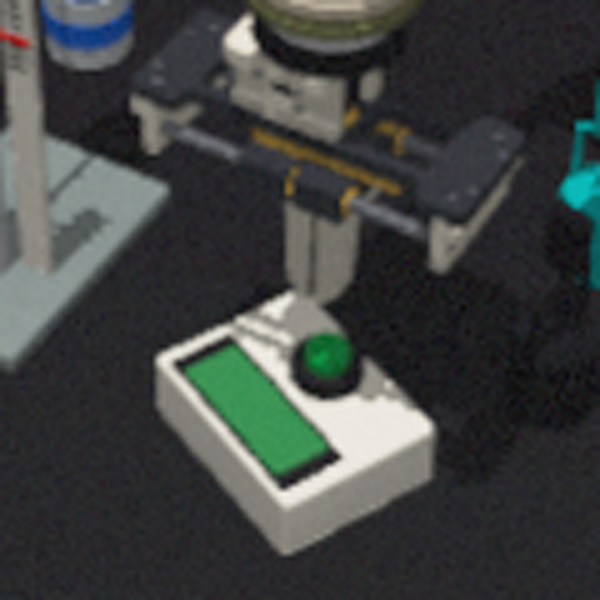

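The closed fingertips at crop (315,295) stand just above the button at (328,355). I'll correct 6 mm and descend.

```bash
python3 -m creep '[[[1,0.15,0.5,0.5,1,0,-0.2],[1,0,0.8,0,0,0,0],[1,0,1,0,0,0,0],[1,0,1,0,0,0,0],[1,0,0.6,0,0,0,0],[1,0,0.3,0,0,0,0],[1,0,0,0,0,0,0],[1,0,0,0,0,0,0]]]'
python3 go.py .612 .08 .070 102.6
```

```text
t: 30.4
tool_pos: [0.6103, 0.0801, 0.0795]
orientation: [-1.092, -1.364, 1.372]
force: [-0.2, -0.1, 0.1]
opening: 0.0002
t 30.4 tcp [0.61  0.08  0.079] az 102.5780724579986 open 0.00022865500574522463 F [-0.182 -0.051  0.137]
shift cm now-axes [-0.043  0.948 -0.171] target-axes [-0.042  0.949 -0.165] turn deg [-0.366 -0.022  0.06 ]
```

```bash
python3 -m creep '[[[1,0,0.15,-0.15,0,0,0],[1,0,0.15,0,0,0,0],[1,0,0.15,0,0,0,0],[1,0,0.15,0,0,0,0],[1,0,0.15,0,0,0,0],[1,0,0.1,0,0,0,0],[1,0,0.1,0,0,0,0],[1,0,0,0,0,0,0]]]'
python3 av.py 6
```

```text
t: 31.2
tool_pos: [0.613, 0.0805, 0.0724]
orientation: [-1.094, -1.366, 1.371]
force: [-2.8, -0.7, 3.0]
opening: 0.0007
t 31.5 F [-3.166 -0.038  4.757] sd [0.525 0.309 0.454] tcp [0.613 0.08  0.072] sd [0. 0. 0.] open 0.0005538478133515846 
J [ -0.078 -58.788 -44.729   0.015  -1.038  -0.001] sd [0.008 0.258 0.128 0.002 0.093 0.   ] W [ 0.02   0.57  -0.005]
```

```bash
python3 -m creep '[[[1,0,0.15,0,0,0,0],[1,0,0.2,0,0,0,0],[1,0,0.2,0,0,0,0],[1,0,0.2,0,0,0,0],[1,0,0.2,0,0,0,0],[1,0,0.2,0,0,0,0],[1,0,0,0,0,0,0],[1,0,0,0,0,0,0]]]'
python3 av.py 4
```

```text
t: 32.3
tool_pos: [0.6135, 0.0805, 0.0732]
orientation: [-1.095, -1.367, 1.371]
force: [-2.8, -0.1, 3.3]
opening: 0.0006
t 32.5 F [-1.755 -0.623  3.691] sd [0.291 0.413 0.379] tcp [0.613 0.081 0.073] sd [0. 0. 0.] open 0.0002968896228800258 
J [ -0.031 -59.279 -44.49   -0.01   -0.462   0.001] sd [0.01  0.103 0.155 0.01  0.144 0.   ] W [ 0.021  0.299 -0.023]
```

Small rows are lost to compliance, so I'll press with larger ones.

```bash
python3 -m creep '[[[1,0,0.3,0,0,0,0],[1,0,0.5,0,0,0,0],[1,0,0.6,0,0,0,0],[1,0,0.7,0,0,0,0],[1,0,0.7,0,0,0,0],[1,0,0.7,0,0,0,0],[1,0,0.7,0,0,0,0],[1,0,0.7,0,0,0,0]]]'
python3 av.py 3
```

```text
t: 33.3
tool_pos: [0.6144, 0.0806, 0.0711]
orientation: [-1.095, -1.367, 1.376]
force: [-33.1, -2.0, 57.6]
opening: 0.0005
t 33.45 F [-33.412  -3.081  58.364] sd [0.156 0.474 0.504] tcp [0.614 0.081 0.071] sd [0. 0. 0.] open 0.0003576900627571966 
J [ -0.959 -33.818 -36.225   0.407 -12.648  -0.018] sd [0.014 0.004 0.003 0.007 0.001 0.   ] W [-0.501  6.311 -0.044]
```

Bottomed out: 58 N with the tip at 60 mm, i.e. 6 mm of travel. Releasing.

```bash
python3 -m creep '[[[1,0,-0.3,0,0,0,0],[1,0,-0.5,0,0,0,0],[1,0,-0.8,0,0,0,0],[1,0,-1.5,0,0,0,0],[1,0,-2,0,0,0,0],[1,0,-2,0,0,0,0],[1,0,-2,0,0,0,0],[1,0,0,0,0,0,0]]]'
python3 av.py 3
python3 m3.py J
python3 - <<'E'
from h import *
c=grab('scene');hsv=cv2.cvtColor(c['frame'],cv2.COLOR_RGB2HSV);m=cv2.inRange(hsv,(50,130,30),(80,255,255))>0
P,uv=world(c,m);k=P[(np.hypot(P[:,0]-.612,P[:,1]-.08)<.016)];print('button z',np.median(k,0),len(k))
s=cv2.cvtColor(c['frame'],cv2.COLOR_RGB2BGR);cv2.imwrite('pics/c6.png',cv2.resize(s[140:320,180:400],(733,600),interpolation=cv2.INTER_CUBIC))
E
```

```text
t: 34.25
tool_pos: [0.6147, 0.081, 0.1681]
orientation: [-1.095, -1.367, 1.375]
force: [0.5, 0.4, 0.7]
opening: 0.0001
t 34.4 F [-0.209 -0.254 -0.417] sd [0.066 0.334 0.168] tcp [0.613 0.081 0.165] sd [0.001 0.    0.001] open 0.000457309988184163 
J [  0.017 -60.988 -49.275  -0.051   0.264  -0.   ] sd [0.011 0.418 0.364 0.001 0.113 0.   ] W [ 0.038 -0.002  0.023]
top blue 260
   z 100 7 med [-115.6354    5.2608  113.6282] min [-116.4361  -10.0912  102.0308] max [-111.311    14.1149  117.3721]
   z 140 164 med [-95.9436   4.1017 152.9167] min [-113.5616  -22.3204  147.7864] max [-68.7912  21.3398 159.0904]
   z 200 14 med [-95.4848   4.8291 213.4872] min [-102.2318   -5.4644  206.4985] max [-80.7212   5.7561 219.164 ]
   z 220 19 med [-97.894    4.8653 231.5623] min [-101.954    -4.417   222.4431] max [-84.3718   5.6848 239.7963]
   z 240 51 med [-90.8964  -0.5249 244.7434] min [-101.6013   -7.1948  240.4211] max [-78.9665   5.8314 249.4402]
  bar 23
      [-80.2158   0.2254 210.7254]
      [-64.6739   0.5523 207.3809]
      [-58.9088  -0.5861 205.5519]
      [-53.5433  -0.6383 206.51
[... 398 characters left out ...]
[-112.583   -21.6244  148.3608] max [-63.504   24.2491 158.2589]
   z 200 26 med [-86.8748   2.8738 213.1196] min [-98.2848  -2.0742 201.7629] max [-77.7131   5.815  219.7105]
   z 220 38 med [-84.0947   2.8659 231.7969] min [-98.8759  -3.9667 220.2795] max [-74.6832   6.9195 239.3251]
   z 240 22 med [-86.276    0.344  243.2322] min [-97.4624  -6.5548 240.3248] max [-77.5422   7.6628 246.4694]
  bar 24
      [-106.8086   -6.0782  207.0913]
      [-85.3795  -4.2849 194.336 ]
      [-73.0415   1.3659 203.397 ]
      [-64.1346   0.8162 206.1753]
      [-53.3672   1.3485 204.4205]
      [-42.7015   2.8161 203.9199]
  blue uv box [228 167] [245 209]
button z [0.61394841 0.08176976 0.0651936 ] 66
```

View pics/c6.png

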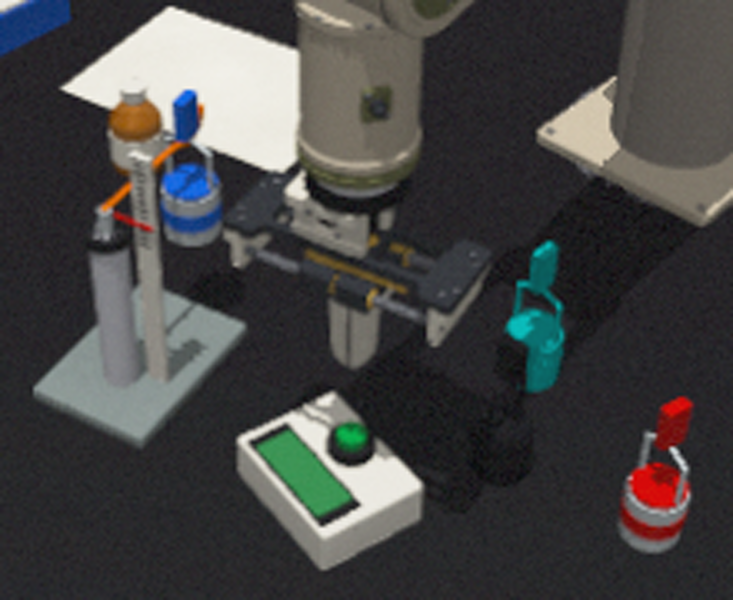

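The can hangs upright on the hook at (190,200), the button is up again at (350,440) with its top at about 65 mm, and the arm touches nothing. Handing in.

```bash
python3 -c "
from plant import robot; print(robot.close_job())"
```

```text
the job is handed in; nothing more can be done
None
```

The blue can hangs by its bail in the bend of the orange hook, and I pressed the green button and let it come up. I handed the job in at about 34.5 s; no verdict is reported.

- **Hanging:** I lowered the can in rows of at most 2 mm once the hook was loaded, eased off the sideways load, and opened the fingers when the tool felt only -0.05 N vertically. The hook's dip is about 57 mm, against 55 mm expected from the weight (about 4.4 N). I never measured the hook's speed directly.
- **Final camera check:** The can hangs upright and still, with the lid at 153 mm. That puts the peak of the bail about where the bend sits (198 mm). The tool force is about zero and the arm touches nothing.
- **Button:** The first two gentle presses only partly moved it, because small steps were lost to the arm's give. The third bottomed it at about 6 mm of travel. That press peaked at about 58 N with 33 N sideways, at the fingertips. It was firmer than I intended, and above 40 N if that limit also counts the fingertips, though below the 120 N wrist limit. The button top read about 65 mm afterwards, so it is up.
- **Other things:** My moves stayed clear of the red can, the flask and the bottle, but I did not measure their positions again at the end.

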